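# Lock the battery cover of a kitchen scale

## Task

The kitchen scale is lying face down with fresh batteries in; lock its battery cover. Take the red slot key out of its stand, fit its blade into the slotted brass stud, press the stud down against its spring and turn it clockwise, gently, just until you feel it come up against its stop, then ease off so that it springs up into its catch, nearly flush with the cover. Press and turn with a light hand, never forcing the stud, use only the key on it, put the key back upright and fully down in its stand, and leave the tumbler, the spice jar and the matchbox alone.

Things in the scene. Friction and masses are not known exactly. Their poses are not given: they have to be found in the camera images.
- scale: White kitchen scale, 150 x 190 mm (x, y), lying face down, fixed. Origin: centre of its underside; z up. The grey battery cover on it, 84 x 112 mm, has its top at 50 mm; the stud sits in a 38 mm hole in it at x = 0, y = -22 mm. Four rubber feet stand 1 mm above the cover at x = +-58, y = +-78 mm. A black arc arrow beside the stud shows the locking direction, clockwise from above.
- stud_top (a point): Centre of the top face of the brass stud, 35 mm across; it goes down and turns with the stud. The slot runs right across the head along this frame's x axis, 6 mm wide and 6 mm deep. At the start the top is 4 mm above the cover. z points up.
- plunger (a joint): How far the stud is pressed down, m: 0 at the start, 0.0085 hard bottom. A spring resists with 4 N at 0 and 1 N more per mm; about 12 N is plenty. It must be pressed 0.006 or deeper, or its hidden cross pin is blocked by a ring inside. It rests at about 0.0035 in the catch (0.5 mm proud of the cover), at 0.0055 if let go too early, not locked: then press and turn on.
- stud (a joint): Turn of the stud, rad, clockwise from above; starts near 0. The catch, unseen, is between 0.95 and 1.65, different each time; a firm stop stands 0.07 past its middle. Let up at the stop or within 0.06 of the middle, it springs into the catch; no turning back. Pressed, it turns with under 0.1 N m; meet the stop with at most 0.2 N m. The blade has 0.1 rad play in the slot each way.
- key_grip (a point): Middle of the handle of the loose red slot key (0.08 to 0.17 kg), 52 mm above the tip of its blade. The handle is a plate 34 mm wide (x axis), 14 mm thick (y axis) and 46 mm tall, to be gripped on its two broad faces; below it, 24 to 28 mm above the tip, is a round guard flange 42 mm across. z points up from the blade to the handle.
- key_tip (a point): Middle of the lower end of the key's steel blade, 52 mm below key_grip. The blade is 26 mm wide along x, 3.5 mm thick along y, thinning to 1.4 mm over its last 3 mm; above 12 mm it carries a round shaft 14 mm across up to the flange.
- stand_socket (a point): Centre of the mouth of the socket in the top of the black key stand, a fixed block 64 x 56 mm (x, y) and 34 mm high. The socket is 32 mm (x) by 20 mm (y) and 29 mm deep. The key stands in it blade down, blade along x either way round, its flange resting on the top of the block, so that its tip is 24 mm below this point. z points up.
- tumbler: Steel tumbler, 83 mm across, 98 mm high, standing loose behind the work; leave it alone. Origin: centre of its underside.
- spice_jar: Small glass spice jar with a green cap, 46 mm across, 106 mm high, standing loose on the right; leave it alone. Origin: centre of its underside.
- matches: Red matchbox, 35 x 52 x 14 mm, lying loose on the left; leave it alone. Origin: centre of its underside.
Not all that is in view belongs to the job. Of the things that look like the part that bears key_grip, the middle-sized one is meant. Leave any green look-alike of the part that bears stand_socket alone.

How it is judged:
By the outcome, as a careful person would: the job done as asked, in the order asked, and still so for the second after the job is handed in, with the robot touching nothing.
It also fails if it takes over 72 s, if anything falls off the work surface, if the arm or the gripper's body presses on something with over 40 N, if the wrist force passes 120 N, or if a joint passes its speed limit or range.

## Robot

A 7-joint arm with a two-finger parallel gripper is mounted at the origin on a cart in front of the work surface, level with it; the furniture and walls round the work are solid. World frame = base frame: x ahead of the robot, y to its left, z up, the work surface at z = 0. Lengths are in m, angles in rad, forces in N, time in s.
With the tool pointing down it reaches from about 0.425 to 0.875 m from the base axis. Payload 4.7 kg.
Tool frame: the origin (TCP) lies where the fingers leave the gripper's body, on its centre line; the fingertips stand 70 mm ahead of it and the grasp point (between the pads) lies 51 mm ahead of it; z points along the fingers, y is the line along which they close (so a half turn about z gives the same grasp; the last joint's range is limited). The gripper opens to 87 mm and grips with 3 to 60 N. Pads are 19 mm wide; open, the fingers measure 117 mm over their backs; the gripper's body (75 mm by 190 mm) begins 51 mm behind the grasp point.
Start: joints at [1.141, 0.321, -0.07, 1.45, 0.023, 1.371, -0.057], TCP at [0.279, -0.587, 0.292] pointing down, gripper open.
Joint ranges: [-2.86, 2.86], [-0.3, 2.09], [-1.38, 1.24], [0.06, 2.45], [-1.56, 4.7], [0.09, 2.05], [-2.69, 2.69]. Speed limits (rad/s): [2.57, 2.57, 3.14, 3.14, 3.14, 3.14, 3.14].

## Interface

Orientations are given as a rotation vector (axis times angle).
In Python, from bench import ctrl gives the robot as it stands.
- The arm moves only by the tool drive_tool, never from a script. Its argument "motion" is a list of rows, each a list of 3 entries, a list of its own where there are three numbers: the shift along the tool's x, y, z in cm, then the turn, a rotation vector about the tool's x, y, z in degrees, then the opening, from -1 (shut) to 1 (fully open). In form: [[[x, y, z], [ax, ay, az], claw], ...]. A call has 1 to 12 rows; each row shifts and turns the commanded pose from where the row before left it, along the tool's axes as they then stand; what a row does not reach is not made up. A row lasts 1/8 s, in which the tool goes at most 62.5 mm and 10.7 degrees, less where a joint would pass 70% of its speed; a pose out of reach is approached as far as the arm can. A call with a gripper value outside its range is refused whole. The fingers move at their own pace and stop on an object; "force" is the grip in N (left out, the last holds). Time passes only in rows, so rows that do not move let the fingers close. It gives the time, the measured TCP pose, the force, the opening and the grip force at its end, in the units of the state.
- ctrl.get_state(): the state, without advancing time (a new reading comes with each control period).
- ctrl.get_image(name): name is "scene" or "top"; returns the picture (384x512x3 uint8, red, green, blue); there is no depth.
- ctrl.calibration(name): a dict with "K" (3x3 intrinsics, pixels), "origin" and "attitude" of the camera in the world. Camera axes: x right, y up, looking along -z (the intrinsics and any distortion apply to the point x, -y, -z); pixel columns grow to the right and rows downward; lengths in m; the calibration is good to about 2 mm. A picture is of the moment at which its call begins. calibration takes no time and is no camera call.
- ctrl.close_job(): hands the job in; it is judged then, once.
The state is a dict: "time": time; "joint_positions": joint angles; "qd": joint speeds; "joint_torque": joint torques, N m; "position": TCP position; "tool_rot": TCP orientation; "ft_force": force on the tool from outside, world axes, zero at the start; "torque": the same for the moment, N m; "grip_width": opening from 0.0 (shut) to 1.0 (fully open); "grip_force": force on a finger pad.
Only numpy, scipy, OpenCV 4.12 (cv2) and the standard library are available. Lean on these libraries where they do the work, as an engineer would, in place of code of your own. Each camera call takes 0.05 s, during which the arm holds its last target. There are 200 camera calls.

## Working session

There is one attempt and no reset: what is moved stays moved. The work goes in short steps, Python scripts to look and compute and a tool call to move; the robot and the scene stay as the last step left them, time stands still between calls to the robot, and variables do not carry over. Pictures are saved under pics/ and viewed, at most 10 in all, crops included, and the job is handed in when it is done.

Besides the shell and the picture viewer there is one more tool, called after ">>>" as name(argument=value, ...) on one line, values as JSON. drive_tool: Moves the arm, as the interface text tells. Its arguments: {"type":"object","properties":{"motion":{"type":"array","items":{"type":"array"}},"force":{"type":"number"}},"required":["motion"]}

```bash
mkdir -p pics
python3 - <<'E'
from bench import ctrl
import cv2,numpy as np
np.set_printoptions(precision=4,suppress=True)
for n in("scene","top"):
    cv2.imwrite(f"pics/{n}0.png",ctrl.get_image(n)[:,:,::-1]); print(n,ctrl.calibration(n))
s=ctrl.get_state();print(s)
E
```

```text
scene {'K': array([[390.401 ,   0.    , 255.7717],
       [  0.    , 390.401 , 190.1834],
       [  0.    ,   0.    ,   1.    ]]), 'origin': array([-0.0909,  0.7517,  0.6897]), 'attitude': array([ 0.4468, -1.2007, -2.1507])}
top {'K': array([[440.2333,   0.    , 252.3228],
       [  0.    , 440.2333, 193.5837],
       [  0.    ,   0.    ,   1.    ]]), 'origin': array([ 0.3334, -0.0063,  1.2866]), 'attitude': array([ 0.1348, -0.1514, -1.5465])}
{'time': 0.1, 'joint_positions': array([ 1.1411,  0.3217, -0.0701,  1.4515,  0.0226,  1.3708, -0.0569]), 'qd': array([-0.0009, -0.0025,  0.0007, -0.0038,  0.0002, -0.0015,  0.0001]), 'joint_torque': array([  0.0003, -49.2574,  -0.4057, -31.3397,  -0.0642,   0.0395,
         0.0001]), 'position': array([ 0.2789, -0.5867,  0.2913]), 'tool_rot': array([-3.063 , -0.691 ,  0.0007]), 'ft_force': array([-0.0465,  0.0316, -0.1181]), 'torque': array([ 0.0594,  0.0136, -0.0323]), 'grip_force': 0.0, 'grip_width': 1.0016185449850812}
```

View pics/scene0.png

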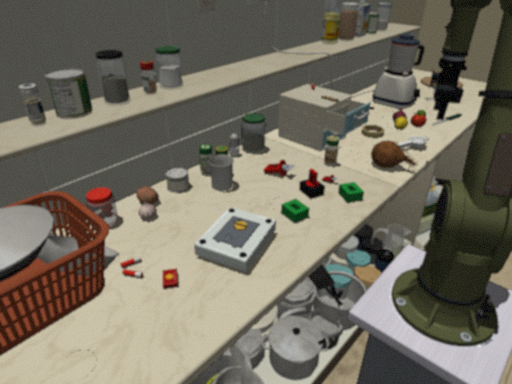

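View pics/top0.png

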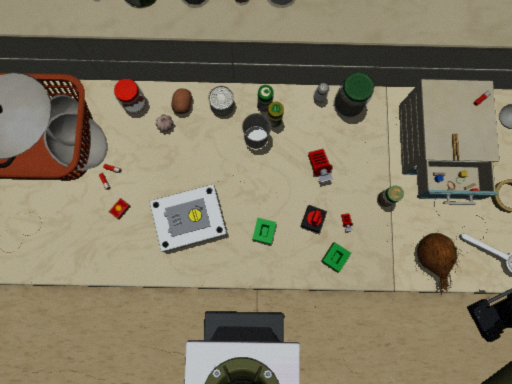

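The top view shows the scale at (189,218) with its stud at (196,215). The red look-alikes are at (314,218) in the black stand, (320,163) larger and lying down, and (347,221) small. The green look-alike stands are at (265,231) and (336,257). I choose the key at (314,218) and check it in a close crop.

```bash
cat > h.py <<'E'
from bench import ctrl
import cv2,numpy as np
from scipy.spatial.transform import Rotation as R
np.set_printoptions(precision=4,suppress=True)
def cam(n):
    c=ctrl.calibration(n); return c["K"],np.array(c["origin"]),R.from_rotvec(c["attitude"]).as_matrix()
def p2w(n,u,v,z):
    K,o,A=cam(n); d=np.linalg.inv(K)@[u,v,1]; d=A@[d[0],-d[1],-d[2]]; return o+d*(z-o[2])/d[2]
def w2p(n,p):
    K,o,A=cam(n); q=A.T@(np.array(p)-o); q=K@[q[0],-q[1],-q[2]]; return q[:2]/q[2]
E
python3 - <<'E'
from h import *
t=cv2.imread("pics/top0.png"); s=cv2.imread("pics/scene0.png")
a=cv2.resize(t[175:260,145:235],None,fx=4.4,fy=4.4,interpolation=cv2.INTER_CUBIC)
b=cv2.resize(t[145:245,285:375],None,fx=4.4,fy=4.4,interpolation=cv2.INTER_CUBIC)
c=cv2.resize(s[155:210,260:350],None,fx=4.4,fy=4.4,interpolation=cv2.INTER_CUBIC)
im=np.zeros((600,800,3),np.uint8); im[:374,:396]=a; im[:440,400:796]=b; im[376:376+224,:396]=c[:224]
cv2.imwrite("pics/c1.png",im)
print(p2w("top",314,218,.04),p2w("top",196,215,.054),p2w("top",256,390,0), p2w("top",347,221,0.0))
E
```

```text
[ 0.4967 -0.1948  0.04  ] [0.4967 0.1403 0.054 ] [ 0.0231 -0.038   0.    ] [ 0.495  -0.2982  0.    ]
```

View pics/c1.png

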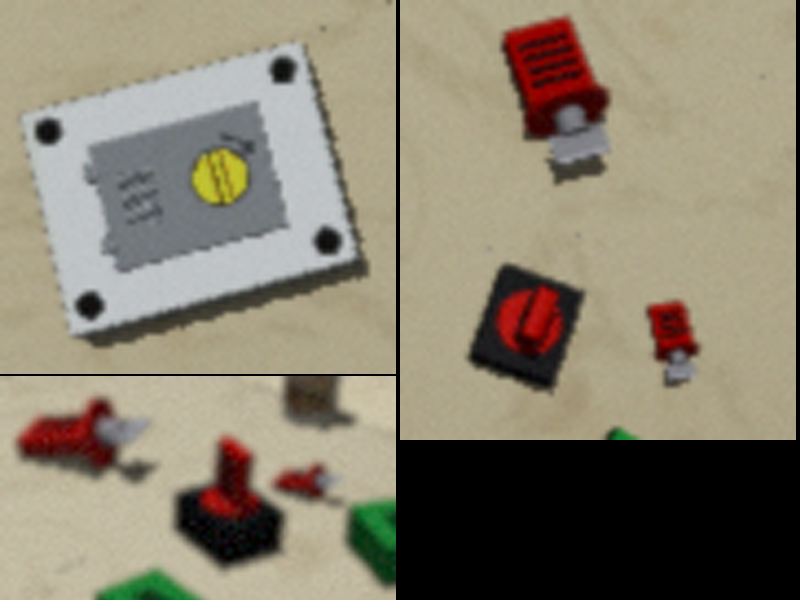

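The crop shows the red key upright in the black stand, at crop (530,320). A larger key lies at (555,85) and a smaller one at (672,340), so the middle-sized one is the key in the stand. The scale feet are at crop (283,69), (48,131), (327,240) and (90,305), and the slot runs roughly along the scale's short side. Next I measure precisely.

```bash
cat > meas.py <<'E'
from h import *
from scipy.optimize import least_squares
ims={n:np.mean([ctrl.get_image(n).astype(float) for _ in range(4)],0) for n in("top","scene")}
t=ims["top"]; 
# feet
g=t.max(2); feet=[]
for cx,cy in[(283,69),(48,131),(327,240),(90,305)]:
    u,v=int(cx/4.4+145),int(cy/4.4+175); yy,xx=np.mgrid[v-5:v+6,u-5:u+6]
    w=np.clip(130-g[yy,xx],0,None); feet.append([(xx*w).sum()/w.sum(),(yy*w).sum()/w.sum()])
# model order: image up=+x, right=-y
loc=np.array([[.058,-.078],[.058,.078],[-.058,-.078],[-.058,.078]])
W=np.array([p2w("top",u,v,.051)[:2] for u,v in feet])
def f(p):
    c,s=np.cos(p[2]),np.sin(p[2]); return (loc@np.array([[c,s],[-s,c]])+p[:2]-W).ravel()
r=least_squares(f,[.5,.15,0]); print("feet",W,"scale",r.x,"res mm",r.fun*1e3)
x,y,a=r.x; c,s=np.cos(a),np.sin(a); print("stud exp",x+.022*s,y-.022*c,"yaw",a,np.degrees(a))
# stud yellow blob
b=t[:,:,2]; m=((t[:,:,0]>140)&(t[:,:,2]<80)&(t[:,:,1]>120)).astype(np.uint8); m[:,:185]=0;m[:,210:]=0;m[:200]=0;m[230:]=0
v,u=np.nonzero(m); print("stud blob",u.mean(),v.mean(),len(u),p2w("top",u.mean(),v.mean(),.054))
# slot: dark pixels
yy,xx=np.mgrid[206:226,186:207]; 
# stand
m=((t.max(2)<70)|((t[:,:,0]>90)&(t[:,:,1]<60))).astype(np.uint8); k=np.zeros_like(m); k[200:238,297:332]=1; m*=k
cn=max(cv2.findContours(m,0,cv2.CHAIN_APPROX_NONE)[0],key=cv2.contourArea)
q=cv2.boxPoints(cv2.minAreaRect(cn)); Q=np.array([p2w("top",*p,.034) for p in q]); print("stand",q,Q,Q.mean(0),"sides",np.linalg.norm(np.diff(Q,axis=0),axis=1))
for i in(0,1):
    d=Q[i+1]-Q[i]; print(np.degrees(np.arctan2(d[1],d[0])))
# scene cam check: project
for p in([x+.022*s,y-.022*c,.054],[*Q.mean(0)[:2],.034]): print("scene px",w2p("scene",p))
cv2.imwrite("pics/ms.png",ims["scene"][:,:,::-1])
# red plate top
red=((t[:,:,0]>90)&(t[:,:,1]<60)).astype(np.uint8)*k; v,u=np.nonzero(red); print("red",u.mean(),v.mean(),len(u),"z.034",p2w("top",u.mean(),v.mean(),.038))
E
python3 meas.py
```

```text
feet [[0.5681 0.1072]
 [0.5248 0.2566]
 [0.4579 0.0738]
 [0.4133 0.2234]] scale [0.491  0.1653 0.288 ] res mm [ 0.6542 -0.2317 -0.2633 -0.0826 -0.3105  0.1514 -0.0804  0.163 ]
stud exp 0.49728515373815857 0.1441629287359636 yaw 0.2880196344491447 16.502309470836764
stud blob 194.62857142857143 214.73333333333332 105 [0.4974 0.1442 0.054 ]
stand [[299.6277 226.7737]
 [307.7737 204.3723]
 [326.562  211.2044]
 [318.416  233.6058]] [[ 0.4714 -0.1544  0.034 ]
 [ 0.5367 -0.178   0.034 ]
 [ 0.5179 -0.2321  0.034 ]
 [ 0.4529 -0.208   0.034 ]] [ 0.4947 -0.1931  0.034 ] sides [0.0694 0.0572 0.0693]
-19.86810953466849
-109.17770182528848
scene px [241.0298 224.9356]
scene px [312.8438 184.2727]
red 314.3013698630137 216.81506849315068 146 z.034 [ 0.5004 -0.196   0.038 ][ WARN:0@2.819] global loadsave.cpp:1063 imwrite_ Unsupported depth image for selected encoder is fallbacked to CV_8U.
```

```bash
cat >> h.py <<'E'
def go(x,y,z,yaw):
    """tool-frame deltas: shift first (cm), then turn (deg) to pose tool-down with tool x at yaw (deg)"""
    s=ctrl.get_state(); T=R.from_rotvec(s["tool_rot"]); G=R.from_euler("z",yaw,degrees=True)*R.from_rotvec([np.pi,0,0])
    d=T.inv().apply(np.array([x,y,z])-s["position"])*100; r=(T.inv()*G).as_rotvec()*180/np.pi
    d2=G.inv().apply(np.array([x,y,z])-s["position"])*100
    ty=T.as_matrix()[:,0]
    print("t",round(s["time"],2),"pos",s["position"],"yaw",np.degrees(np.arctan2(ty[1],ty[0])),"q7",s["joint_positions"][6],"F",s["ft_force"],"M",s["torque"],"grip",s["grip_width"],s["grip_force"])
    print("shift first",d,"turn",r,"shift if after turn",d2)
E
python3 -c "
from h import *
go(.497,-.194,.20,160)"
```

```text
t 0.5 pos [ 0.2791 -0.587   0.2922] yaw 25.43136861801674 q7 -0.05685797410672371 F [ 0.5043 -0.6602 -0.3463] M [-0.0009  0.0733 -0.0232] grip 1.0009130856531718 0.0
shift first [ 36.5595 -26.1355   9.2223] turn [  -0.003    -0.0001 -134.5686] shift if after turn [-7.0365 44.3862  9.2232]
```

>>> drive_tool(motion=[[[3.05, -2.18, 0.5], [0, 0, 0], 1], [[3.05, -2.18, 0.5], [0, 0, 0], 1], [[3.05, -2.18, 0.5], [0, 0, 0], 1], [[3.05, -2.18, 0.5], [0, 0, 0], 1], [[3.05, -2.18, 0.5], [0, 0, 0], 1], [[3.05, -2.18, 0.5], [0, 0, 0], 1], [[3.05, -2.18, 0.5], [0, 0, 0], 1], [[3.05, -2.18, 0.5], [0, 0, 0], 1], [[3.05, -2.18, 0.5], [0, 0, 0], 1], [[3.05, -2.18, 0.5], [0, 0, 0], 1], [[3.05, -2.18, 0.5], [0, 0, 0], 1], [[3.05, -2.18, 0.5], [0, 0, 0], 1]])

```text
time: 2.0
position: [0.4978, -0.1926, 0.2324]
tool_rot: [3.064, 0.691, 0.001]
ft_force: [0.4, -0.9, 1.0]
grip_width: 0.997
grip_force: 0.0
```

>>> drive_tool(motion=[[[0, 0, 0], [0, 0, -10.5], 1], [[0, 0, 0], [0, 0, -10.5], 1], [[0, 0, 0], [0, 0, -10.5], 1], [[0, 0, 0], [0, 0, -10.5], 1], [[0, 0, 0], [0, 0, -10.5], 1], [[0, 0, 0], [0, 0, -10.5], 1], [[0, 0, 0], [0, 0, -10.5], 1], [[0, 0, 0], [0, 0, -10.5], 1], [[0, 0, 0], [0, 0, -10.5], 1], [[0, 0, 0], [0, 0, -10.5], 1], [[0, 0, 0], [0, 0, -10.5], 1], [[0, 0, 0], [0, 0, -10.5], 1]])

```text
time: 3.5
position: [0.4973, -0.1937, 0.2324]
tool_rot: [0.766, 3.046, -0.0]
ft_force: [-0.5, 0.5, 0.2]
grip_width: 1.003
grip_force: 0.0
```

```bash
python3 -c "
from h import *
go(.497,-.194,.20,160)
im=ctrl.get_image('scene')[:,:,::-1]
a=cv2.resize(im[120:210,260:380],None,fx=5,fy=5,interpolation=cv2.INTER_CUBIC)
cv2.imwrite('pics/c2.png',a)"
```

```text
t 3.5 pos [ 0.4973 -0.1937  0.2324] yaw 151.77010954530047 q7 1.334110606074646 F [-0.5104  0.4953  0.1988] M [ 0.0646 -0.0997  0.023 ] grip 1.0026357186202028 0.0
shift first [ 0.0134 -0.0406  3.2424] turn [-0.0111  0.02   -8.2299] shift if after turn [ 0.018  -0.0389  3.2424]
```

View pics/c2.png

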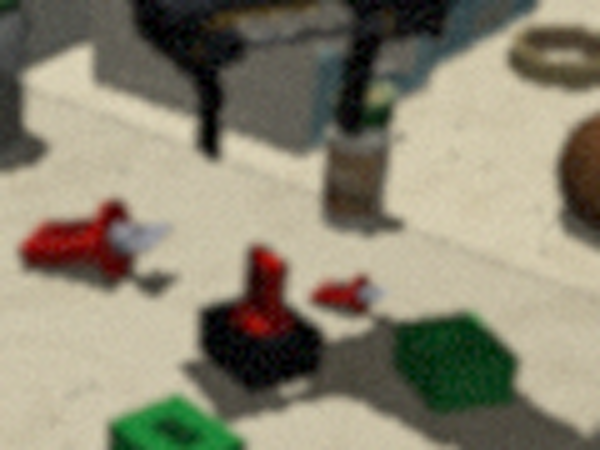

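The fingers hang either side of the stand, which is at crop (260,320), and the key is roughly central between them. I'll go down and grip.

>>> drive_tool(motion=[[[0, 0, 0], [0, 0, -8.2], 1], [[0, 0, 2], [0, 0, 0], 1], [[0, 0, 2], [0, 0, 0], 1], [[0, 0, 2], [0, 0, 0], 1], [[0, 0, 2], [0, 0, 0], 1], [[0, 0, 1.5], [0, 0, 0], 1], [[0, 0, 1.2], [0, 0, 0], 1], [[0, 0, 1], [0, 0, 0], 1], [[0, 0, 0], [0, 0, 0], 1]])

```text
time: 4.68
position: [0.4969, -0.1935, 0.1146]
tool_rot: [-0.556, -3.091, -0.001]
ft_force: [-0.1, -0.2, 0.5]
grip_width: 0.999
grip_force: 0.0
```

>>> drive_tool(motion=[[[0, 0, 0], [0, 0, 0], 0], [[0, 0, 0], [0, 0, 0], 0], [[0, 0, 0], [0, 0, 0], 0], [[0, 0, 0], [0, 0, 0], -0.4], [[0, 0, 0], [0, 0, 0], -0.6], [[0, 0, 0], [0, 0, 0], -0.8], [[0, 0, 0], [0, 0, 0], -1], [[0, 0, 0], [0, 0, 0], -1], [[0, 0, 0], [0, 0, 0], -1]], force=30)

```text
time: 5.8
position: [0.4973, -0.1938, 0.1152]
tool_rot: [-0.556, -3.092, 0.0]
ft_force: [-0.4, -1.4, 0.6]
grip_width: 0.16
grip_force: 30.0
```

```bash
python3 -c "
from h import *
go(.497,-.194,.20,160)"
```

```text
t 5.8 pos [ 0.4973 -0.1938  0.1152] yaw 159.62503274643964 q7 1.3998170659472042 F [-0.3702 -1.357   0.6227] M [-0.0458 -0.1565 -0.0331] grip 0.1598841658545316 29.991654595869477
shift first [ 0.0163 -0.0298 -8.4766] turn [-0.0145  0.0025 -0.375 ] shift if after turn [ 0.0169 -0.0275 -8.4766]
```

>>> drive_tool(motion=[[[0, 0, -0.5], [0, 0, 0], -1], [[0, 0, -1], [0, 0, 0], -1], [[0, 0, -1.5], [0, 0, 0], -1], [[0, 0, -2], [0, 0, 0], -1], [[0, 0, -2], [0, 0, 0], -1], [[0, 0, -2], [0, 0, 0], -1], [[0, 0, -0.5], [0, 0, 0], -1], [[0, 0, 0], [0, 0, 0], -1]])

```text
time: 6.8
position: [0.4974, -0.1937, 0.2107]
tool_rot: [0.555, 3.091, -0.001]
ft_force: [0.2, -0.4, -0.9]
grip_width: 0.158
grip_force: 30.0
```

```bash
python3 -c "
from h import *
go(.4973,.1442,.195,196.5)"
```

```text
t 6.8 pos [ 0.4974 -0.1937  0.2107] yaw 159.62910267474155 q7 1.4588707422725318 F [ 0.1679 -0.3892 -0.9116] M [ 0.0865 -0.1827  0.0581] grip 0.15753354462882113 29.989901738226763
shift first [11.772  31.6717  1.5471] turn [ -0.0361   0.0427 -36.8709] shift if after turn [-9.5868 32.3991  1.5689]
```

>>> drive_tool(motion=[[[1.47, 3.96, 0], [0, 0, 0], -1], [[1.47, 3.96, 0], [0, 0, 0], -1], [[1.47, 3.96, 0], [0, 0, 0], -1], [[1.47, 3.96, 0], [0, 0, 0], -1], [[1.47, 3.96, 0], [0, 0, 0], -1], [[1.47, 3.96, 0], [0, 0, 0], -1], [[1.47, 3.96, 0], [0, 0, 0], -1], [[1.47, 3.96, 0], [0, 0, 0], -1], [[0, 0, 0], [0, 0, -9.2], -1], [[0, 0, 0], [0, 0, -9.2], -1], [[0, 0, 0], [0, 0, -9.2], -1], [[0, 0, 0], [0, 0, -9.2], -1]])

```text
time: 8.3
position: [0.4967, 0.1441, 0.2093]
tool_rot: [0.457, -3.106, -0.0]
ft_force: [0.7, -0.1, -1.7]
grip_width: 0.155
grip_force: 30.0
```

```bash
python3 -c "
from h import *
go(.4973,.1442,.195,196.5)
im=np.mean([ctrl.get_image('scene').astype(float) for _ in range(4)],0)[:,:,::-1].astype(np.uint8)
print(w2p('scene',[.4973,.1442,.054]))
s=ctrl.get_state();T=R.from_rotvec(s['tool_rot'])
for q in([0,0,.1052],[.013,0,.1052],[-.013,0,.1052],[.021,0,.0785],[-.021,0,.0785],[.017,0,.028],[-.017,0,.028]): print(q,(w2p('scene',s['position']+T.apply(q))-[195,140]+.5)*8-.5)
cv2.imwrite('pics/full3.png',im)
cv2.imwrite('pics/c3.png',cv2.resize(im[170:245,195:290],None,fx=8,fy=8,interpolation=cv2.INTER_CUBIC))"
```

```text
t 8.3 pos [0.4967 0.1441 0.2093] yaw -163.25773794752212 q7 1.405537344076569 F [ 0.6897 -0.1275 -1.7359] M [ 0.1337 -0.0762  0.018 ] grip 0.15506280188311186 29.989795900546596
shift first [-0.0593 -0.0115  1.4256] turn [ 0.0203 -0.0996  0.2422] shift if after turn [-0.0569 -0.0107  1.4257]
[241.0164 224.9395]
[0, 0, 0.1052] [371.1698 560.3324]
[0.013, 0, 0.1052] [406.4906 570.335 ]
[-0.013, 0, 0.1052] [336.1717 550.4212]
[0.021, 0, 0.0785] [428.2277 508.3963]
[-0.021, 0, 0.0785] [313.0662 476.7994]
[0.017, 0, 0.028] [416.4907 371.2191]
[-0.017, 0, 0.028] [320.7716 346.6204]
```

View pics/c3.png

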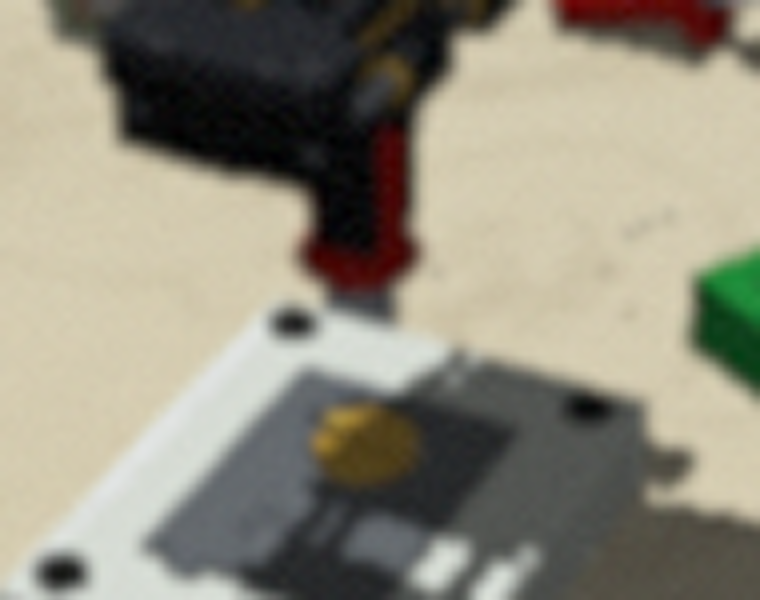

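The crop shows the key over the stud, with the blade end at (362,310), the flange at (360,255) and the stud at (366,445). I'll go down to just above the stud and compare there, where the camera bias cancels.

>>> drive_tool(motion=[[[-0.06, 0, 0.9], [0, -0.1, 0.24], -1], [[0, 0, 1], [0, 0, 0], -1], [[0, 0, 1], [0, 0, 0], -1], [[0, 0, 1], [0, 0, 0], -1], [[0, 0, 0.4], [0, 0, 0], -1], [[0, 0, 0], [0, 0, 0], -1]])

```text
time: 9.25
position: [0.4978, 0.1445, 0.1669]
tool_rot: [-0.442, 3.109, 0.001]
ft_force: [-0.3, 0.1, -1.6]
grip_width: 0.16
grip_force: 30.0
```

```bash
python3 -c "
from h import *
go(.4973,.1442,.1652,196.5)
im=np.mean([ctrl.get_image('scene').astype(float) for _ in range(5)],0)[:,:,::-1].astype(np.uint8)
tp=np.mean([ctrl.get_image('top').astype(float) for _ in range(3)],0)[:,:,::-1].astype(np.uint8)
s=ctrl.get_state();T=R.from_rotvec(s['tool_rot']);M=T.as_matrix()
for q in([0,0,.1052],[.013,0,.1052],[-.013,0,.1052],[0,.013,.1052],[.021,0,.0785],[-.021,0,.0785]): print(q,(w2p('scene',s['position']+T.apply(q))-[208,192]+.5)*12-.5)
print('stud',(w2p('scene',[.4973,.1442,.054])-[208,192]+.5)*12-.5)
print('slot ends',[(w2p('scene',np.array([.4973,.1442,.054])+e*.0175*np.array([np.cos(.288),np.sin(.288),0]))-[208,192]+.5)*12-.5 for e in(-1,1)])
a=cv2.resize(im[192:240,208:274],None,fx=12,fy=12,interpolation=cv2.INTER_CUBIC)
cv2.imwrite('pics/c4.png',a)
cv2.imwrite('pics/top4.png',tp)"
```

```text
t 9.25 pos [0.4978 0.1445 0.1669] yaw -163.8092691809142 q7 1.3533235486994217 F [-0.3198  0.1453 -1.6065] M [ 0.1471 -0.0759  0.005 ] grip 0.15976718180572103 29.989976027645753
shift first [ 0.057  -0.0101  0.1702] turn [ 0.0091  0.0656 -0.3093] shift if after turn [ 0.0568 -0.0097  0.1703]
[0, 0, 0.1052] [397.1825 369.9996]
[0.013, 0, 0.1052] [448.9589 385.5532]
[-0.013, 0, 0.1052] [345.8677 354.5847]
[0, 0.013, 0.1052] [370.1174 401.426 ]
[0.021, 0, 0.0785] [481.0596 297.5077]
[-0.021, 0, 0.0785] [312.2669 248.2248]
stud [401.6963 400.7735]
slot ends [array([471.4582, 421.4835]), array([332.7603, 380.3087])]
```

View pics/c4.png

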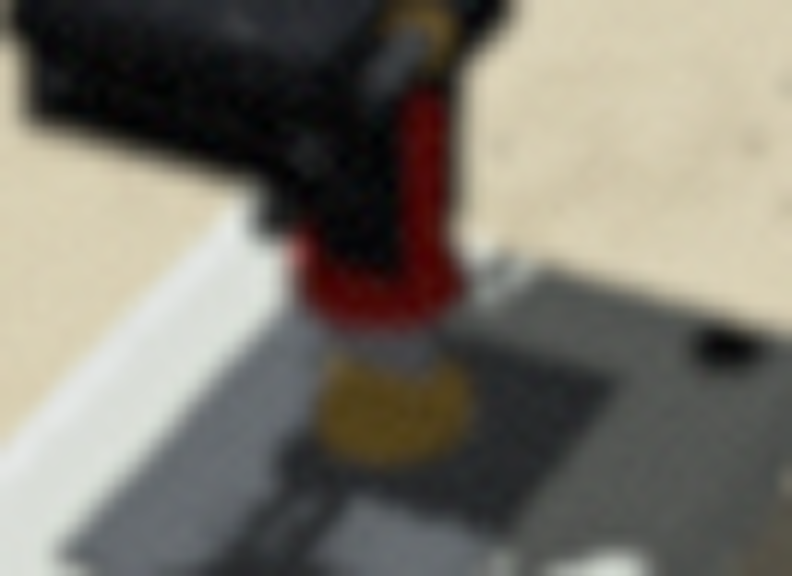

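The stud spans columns 318–472, with its bottom at 468. The flange spans 303–465, with its bottom at about 330. The blade end is at about (437,372). I'll compare these outlines with the predicted ones.

```bash
cat > rel.py <<'E'
from h import *
def circ(c,r,z):
    th=np.linspace(0,2*np.pi,721); P=np.array([w2p("scene",[c[0]+r*np.cos(t),c[1]+r*np.sin(t),z]) for t in th]); return P
im=np.mean([ctrl.get_image('scene').astype(float) for _ in range(10)],0)
s=ctrl.get_state();T=R.from_rotvec(s['tool_rot']); tip=s['position']+T.apply([0,0,.1052]); fl=s['position']+T.apply([0,0,.1052-.024]); fh=s['position']+T.apply([0,0,.1052-.028])
h=cv2.resize(im.astype(np.float32),None,fx=8,fy=8,interpolation=cv2.INTER_CUBIC)
R_,G,B=h[...,0],h[...,1],h[...,2]
def ext(m,box):
    k=np.zeros(m.shape,bool); a,b,c,d=[int(v*8) for v in box]; k[b:d,a:c]=1
    n,l,st,_=cv2.connectedComponentsWithStats((m&k).astype(np.uint8)); i=1+st[1:,4].argmax()
    x,y,w,hh=st[i,:4]; return np.array([x,x+w,y,y+hh])/8-.5
stud=ext((R_-B>35)&(G-B>20)&(R_<180),(232,218,250,234))
fla=ext((R_-G>0.5*(R_-G)[206*8:220*8,230*8:248*8].max())&(R_-G>20),(228,211,252,224))
ps=circ([.4973,.1442],.0175,.050); pt=circ([.4973,.1442],.0175,.054)
pf=circ(fl[:2],.021,fl[2]); ph=circ(fh[:2],.021,fh[2])
def e(*P): P=np.vstack(P); return np.array([*(P[:,0].min(),P[:,0].max()),P[:,1].min(),P[:,1].max()])
es,ef=e(ps,pt),e(pf,ph)
print("stud obs",stud,"pred",es); print("flange obs",fla,"pred",ef)
ds=np.array([(stud-es)[:2].mean(),(stud-es)[3]]); df=np.array([(fla-ef)[:2].mean(),(fla-ef)[3]])
print("ds",ds,"df",df,"rel",df-ds)
J=np.array([(w2p("scene",tip+T.apply(v))-w2p("scene",tip))/.001 for v in([.001,0,0],[0,.001,0])]).T
print("key minus stud, as tool xy mm beyond belief:",np.linalg.solve(J,df-ds)*1e3)
print("believed key-stud in tool:",T.inv().apply(tip-[.4973,.1442,.054])*1e3)
E
python3 rel.py
```

```text
stud obs [234.5  246.25 222.   229.75] pred [234.5197 247.5089 221.0786 230.1073]
flange obs [231.75  245.5   210.5   218.875] pred [232.6517 248.519  209.4439 219.8776]
ds [-0.6393 -0.3573] df [-1.9604 -1.0026] rel [-1.3211 -0.6453]
key minus stud, as tool xy mm beyond belief: [-4.5119 -0.9903]
believed key-stud in tool: [-0.8756  0.0393 -8.0058]
```

>>> drive_tool(motion=[[[0.25, 0.03, 0], [0, 0, 0], -1], [[0, 0, 0.3], [0, 0, 0], -1], [[0, 0, 0.3], [0, 0, 0], -1], [[0, 0, 0.15], [0, 0, 0], -1], [[0, 0, 0.15], [0, 0, 0], -1], [[0, 0, 0], [0, 0, 0], -1], [[0, 0, 0], [0, 0, 0], -1]])

```text
time: 11.02
position: [0.4956, 0.1438, 0.1582]
tool_rot: [-0.442, 3.109, -0.0]
ft_force: [0.6, -0.1, -0.6]
grip_width: 0.158
grip_force: 30.0
```

```bash
python3 -c "
from h import *
go(.4973,.1442,.1572,196.5)"
```

```text
t 11.03 pos [0.4956 0.1438 0.1582] yaw -163.82251404574217 q7 1.3466004485758711 F [ 0.5672 -0.0944 -0.6249] M [-0.1281 -0.1949  0.0286] grip 0.1582344877597881 29.98959685479349
shift first [-0.1747 -0.0104  0.102 ] turn [-0.0221  0.0997 -0.3225] shift if after turn [-0.1748 -0.0114  0.1017]
```

>>> drive_tool(motion=[[[0, 0, 0.1], [0, 0, 0], -1], [[0, 0, 0.1], [0, 0, 0], -1], [[0, 0, 0], [0, 0, 0], -1], [[0, 0, 0], [0, 0, 0], -1]])

```text
time: 11.52
position: [0.4958, 0.1436, 0.1563]
tool_rot: [-0.442, 3.108, -0.001]
ft_force: [0.6, -3.0, 0.0]
grip_width: 0.154
grip_force: 30.0
```

```bash
python3 -c "
from h import *
go(.4973,.1442,.1572,196.5)
for i in range(4):
  ctrl.get_image('scene'); s=ctrl.get_state(); print(s['ft_force'],s['torque'],s['position'])"
```

```text
t 11.53 pos [0.4958 0.1436 0.1563] yaw -163.82694352421714 q7 1.3444412105900256 F [ 0.5917 -2.998   0.0425] M [-0.6092 -0.4008  0.0153] grip 0.15412871354326257 29.99182410092544
shift first [-0.1604  0.0139 -0.0848] turn [-0.0465  0.1196 -0.327 ] shift if after turn [-0.1603  0.0131 -0.0851]
[ 0.4281 -2.3907  0.7094] [-0.7028 -0.4173  0.0411] [0.4958 0.1436 0.1563]
[ 2.4154 -3.99    0.866 ] [-0.6653 -0.4519  0.032 ] [0.4958 0.1437 0.1563]
[ 1.3505 -3.1635  0.9353] [-0.7068 -0.4493  0.0112] [0.4958 0.1437 0.1563]
[ 1.2272 -3.2542  1.7556] [-0.7063 -0.5053  0.0462] [0.4958 0.1437 0.1564]
```

A sideways force of -3.3 N along tool y shows the blade's taper is in the slot but touching one edge. I'll shift towards -y.

>>> drive_tool(motion=[[[0, -0.04, 0], [0, 0, 0], -1], [[0, -0.04, 0], [0, 0, 0], -1], [[0, 0, 0.05], [0, 0, 0], -1], [[0, 0, 0.05], [0, 0, 0], -1], [[0, 0, 0], [0, 0, 0], -1], [[0, 0, 0], [0, 0, 0], -1]])

```text
time: 12.48
position: [0.4955, 0.1432, 0.155]
tool_rot: [-0.442, 3.109, 0.0]
ft_force: [0.8, -3.3, -0.9]
grip_width: 0.159
grip_force: 30.0
```

```bash
cat > st.py <<'E'
from h import *
F=[];M=[];P=[]
for i in range(4):
    s=ctrl.get_state(); F.append(s['ft_force']);M.append(s['torque']);P.append(s['position']); ctrl.get_image('scene')
T=R.from_rotvec(s['tool_rot']); x=T.as_matrix()[:,0]; F=np.mean(F,0);M=np.mean(M,0);P=np.mean(P,0)
print("t",s['time'],"P",P,"tip z",P[2]-.1052,"yaw",np.degrees(np.arctan2(x[1],x[0]))%360,"q7",s['joint_positions'][6])
print("F tool",T.inv().apply(F),"M tool",T.inv().apply(M),"Fz",F[2])
E
python3 st.py
```

```text
t 12.625 P [0.4955 0.1432 0.155 ] tip z 0.049787036459064696 yaw 196.18943368743203 q7 1.3449910751004097
F tool [-0.2163 -2.6404  1.0244] M tool [ 0.6521 -0.1679 -0.0017] Fz -1.0240021717850358
```

>>> drive_tool(motion=[[[0, -0.04, 0], [0, 0, 0], -1], [[0, -0.04, 0], [0, 0, 0], -1], [[0, 0, 0], [0, 0, 0], -1], [[0, 0, 0], [0, 0, 0], -1]])

```text
time: 13.18
position: [0.4958, 0.143, 0.1552]
tool_rot: [-0.443, 3.109, 0.001]
ft_force: [-0.3, 0.7, -1.3]
grip_width: 0.157
grip_force: 30.0
```

```bash
python3 st.py
```

```text
t 13.325 P [0.4958 0.143  0.1553] tip z 0.05005182716529784 yaw 196.20673164463315 q7 1.3466668563554165
F tool [0.1491 0.3297 1.6983] M tool [-0.036  -0.1035  0.004 ] Fz -1.6984292459999195
```

>>> drive_tool(motion=[[[0, -0.06, 0], [0, 0, 0], -1], [[0, 0, 0.1], [0, 0, 0], -1], [[0, 0, 0.1], [0, 0, 0], -1], [[0, 0, 0.1], [0, 0, 0], -1], [[0, 0, 0.1], [0, 0, 0], -1], [[0, 0, 0], [0, 0, 0], -1], [[0, 0, 0], [0, 0, 0], -1]])

```text
time: 14.25
position: [0.4962, 0.142, 0.1514]
tool_rot: [-0.442, 3.108, 0.0]
ft_force: [-1.5, 0.1, 3.8]
grip_width: 0.158
grip_force: 30.0
```

```bash
python3 st.py
```

```text
t 14.4 P [0.4962 0.142  0.1514] tip z 0.04618238724177566 yaw 196.19159938708623 q7 1.343481731453682
F tool [ 1.0699  0.3462 -4.1388] M tool [-0.092   0.1799  0.0309] Fz 4.136673849233545
```

>>> drive_tool(motion=[[[0, 0, 0.1], [0, 0, 0], -1], [[0, 0, 0.1], [0, 0, 0], -1], [[0, 0, 0.1], [0, 0, 0], -1], [[0, 0, 0.1], [0, 0, 0], -1], [[0, 0, 0.1], [0, 0, 0], -1], [[0, 0, 0.05], [0, 0, 0], -1], [[0, 0, 0], [0, 0, 0], -1], [[0, 0, 0], [0, 0, 0], -1]])

```text
time: 15.45
position: [0.4963, 0.1421, 0.1463]
tool_rot: [-0.442, 3.108, -0.0]
ft_force: [-3.3, -0.9, 9.2]
grip_width: 0.16
grip_force: 30.0
```

```bash
python3 st.py
```

```text
t 15.6 P [0.4963 0.1421 0.1463] tip z 0.041121382174973534 yaw 196.18804113827625 q7 1.3372418976163352
F tool [ 3.1329 -0.2013 -8.8454] M tool [-0.1011  0.6279 -0.0028] Fz 8.83965308997437
```

>>> drive_tool(motion=[[[0.05, 0, 0.03], [0, 0, 0], -1], [[0.05, 0, 0.02], [0, 0, 0], -1], [[0, 0, 0], [0, 0, 0], -1], [[0, 0, 0], [0, 0, 0], -1]])

```text
time: 16.15
position: [0.496, 0.142, 0.1462]
tool_rot: [-0.442, 3.107, 0.0]
ft_force: [-1.9, -1.1, 8.9]
grip_width: 0.156
grip_force: 30.0
```

```bash
python3 st.py
```

```text
t 16.3 P [0.496  0.142  0.1462] tip z 0.040978065344542694 yaw 196.18693397358922 q7 1.3379944228659886
F tool [ 1.621  -0.0951 -8.8393] M tool [-0.0841  0.2772  0.0087] Fz 8.833272277408497
```

>>> drive_tool(motion=[[[0.03, 0, 0.05], [0, 0, 0], -1], [[0, 0, 0], [0, 0, 2], -1], [[0, 0, 0], [0, 0, 2], -1], [[0, 0, 0], [0, 0, 2], -1], [[0, 0, 0], [0, 0, 2], -1], [[0, 0, 0], [0, 0, 2], -1], [[0, 0, 0], [0, 0, 2], -1], [[0, 0, 0], [0, 0, 0], -1]])

```text
time: 17.35
position: [0.4958, 0.1424, 0.1458]
tool_rot: [-0.115, 3.135, 0.002]
ft_force: [-1.0, 0.3, 9.8]
grip_width: 0.158
grip_force: 30.0
```

```bash
python3 st.py
```

```text
t 17.5 P [0.4958 0.1424 0.1458] tip z 0.04064374380464576 yaw 184.213071886271 q7 1.1391311542670501
F tool [ 1.5261  0.6146 -9.655 ] M tool [-0.2339  0.2446 -0.0277] Fz 9.649182242005
```

>>> drive_tool(motion=[[[0, 0, 0], [0, 0, 2.5], -1], [[0, 0, 0], [0, 0, 2.5], -1], [[0, 0, 0], [0, 0, 2.5], -1], [[0, 0, 0], [0, 0, 2.5], -1], [[0, 0, 0], [0, 0, 2.5], -1], [[0, 0, 0], [0, 0, 2.5], -1], [[0, 0, 0], [0, 0, 2.5], -1], [[0, 0, 0], [0, 0, 0], -1]])

```text
time: 18.55
position: [0.4958, 0.1431, 0.146]
tool_rot: [0.363, 3.116, 0.005]
ft_force: [-2.1, 1.6, 9.6]
grip_width: 0.155
grip_force: 30.0
```

```bash
python3 st.py
```

```text
t 18.7 P [0.4958 0.1431 0.1459] tip z 0.040742743833562176 yaw 166.72851876207454 q7 0.8477149686051245
F tool [ 2.0967  1.1898 -9.8336] M tool [-0.4711  0.3863 -0.0338] Fz 9.8297743285179
```

>>> drive_tool(motion=[[[0.04, 0.04, 0], [0, 0, 2], -1], [[0, 0, 0], [0, 0, 2], -1], [[0, 0, 0], [0, 0, 2], -1], [[0, 0, 0], [0, 0, 2], -1], [[0, 0, 0], [0, 0, 2], -1], [[0, 0, 0], [0, 0, 2], -1], [[0, 0, 0], [0, 0, 2], -1], [[0, 0, 0], [0, 0, 0], -1]])

```text
time: 19.75
position: [0.4959, 0.1437, 0.1461]
tool_rot: [0.74, 3.049, 0.006]
ft_force: [-0.4, 1.4, 9.6]
grip_width: 0.159
grip_force: 30.0
```

```bash
python3 st.py
```

```text
t 19.9 P [0.4959 0.1438 0.1461] tip z 0.04091755674762644 yaw 152.73162495480562 q7 0.612389384045589
F tool [ 1.7154  0.9613 -9.2206] M tool [-0.4875  0.3568 -0.0439] Fz 9.21933425030267
```

>>> drive_tool(motion=[[[0.03, 0.03, 0.02], [0, 0, 2], -1], [[0, 0, 0], [0, 0, 2], -1], [[0, 0, 0], [0, 0, 2], -1], [[0, 0, 0], [0, 0, 2], -1], [[0, 0, 0], [0, 0, 2], -1], [[0, 0, 0], [0, 0, 2], -1], [[0, 0, 0], [0, 0, 1.5], -1], [[0, 0, 0], [0, 0, 0], -1]], force=20)

```text
time: 20.95
position: [0.4961, 0.1443, 0.1461]
tool_rot: [1.093, 2.94, 0.008]
ft_force: [0.5, 2.8, 8.8]
grip_width: 0.161
grip_force: 20.0
```

```bash
python3 st.py
```

```text
t 21.1 P [0.4961 0.1443 0.1461] tip z 0.04092351786388994 yaw 139.23260155762188 q7 0.3846136170122298
F tool [ 1.6869  2.2379 -8.7356] M tool [-0.5286  0.3643 -0.0269] Fz 8.745465604153297
```

>>> drive_tool(motion=[[[0.05, 0.08, 0.04], [0, 0, 0], -1], [[0, 0, 0], [0, 0, 1], -1], [[0, 0, 0], [0, 0, 1], -1], [[0, 0, 0], [0, 0, 0], -1]])

```text
time: 21.65
position: [0.4962, 0.1446, 0.1457]
tool_rot: [1.144, 2.921, 0.006]
ft_force: [0.1, 1.1, 9.5]
grip_width: 0.163
grip_force: 20.0
```

```bash
python3 st.py
```

```text
t 21.8 P [0.4962 0.1446 0.1457] tip z 0.04046385071032711 yaw 137.2162405763159 q7 0.3483985348187081
F tool [ 0.8565  0.3062 -9.2503] M tool [-0.221   0.1726 -0.0036] Fz 9.24945454996656
```

>>> drive_tool(motion=[[[0, 0, 0.02], [0, 0, 1], -1], [[0, 0, 0], [0, 0, 1], -1], [[0, 0, 0], [0, 0, 0], -1]])

```text
time: 22.22
position: [0.4962, 0.1446, 0.1455]
tool_rot: [1.195, 2.9, 0.007]
ft_force: [0.1, 0.8, 9.9]
grip_width: 0.158
grip_force: 20.0
```

```bash
python3 st.py
```

```text
t 22.375 P [0.4962 0.1446 0.1455] tip z 0.04030553416305986 yaw 135.21564249346173 q7 0.3145280415911021
F tool [ 0.7499  0.5373 -9.6345] M tool [-0.2514  0.2282 -0.0312] Fz 9.635393547517772
```

>>> drive_tool(motion=[[[0, 0, 0], [0, 0, 1], -1], [[0, 0, 0], [0, 0, 1], -1], [[0, 0, 0], [0, 0, 0], -1]])

```text
time: 22.8
position: [0.4963, 0.1447, 0.1455]
tool_rot: [1.246, 2.879, 0.007]
ft_force: [-0.1, 0.9, 10.3]
grip_width: 0.156
grip_force: 20.0
```

```bash
python3 st.py
```

```text
t 22.95 P [0.4963 0.1447 0.1455] tip z 0.04034190001293193 yaw 133.21713360315044 q7 0.2808491190683661
F tool [ 0.8814  0.6372 -9.5605] M tool [-0.266  0.237 -0.026] Fz 9.561940317315688
```

>>> drive_tool(motion=[[[0, 0, 0], [0, 0, 1], -1], [[0, 0, 0], [0, 0, 1], -1], [[0, 0, 0], [0, 0, 0], -1]])

```text
time: 23.38
position: [0.4963, 0.1447, 0.1456]
tool_rot: [1.296, 2.857, 0.008]
ft_force: [-0.2, 1.7, 10.0]
grip_width: 0.161
grip_force: 20.0
```

```bash
python3 st.py
```

```text
t 23.525 P [0.4963 0.1447 0.1456] tip z 0.040371064110975144 yaw 131.21865457784887 q7 0.24717999396641824
F tool [ 0.8634  0.8132 -9.89  ] M tool [-0.3018  0.2428 -0.0173] Fz 9.892932098296235
```

>>> drive_tool(motion=[[[0, 0.02, 0], [0, 0, 1], -1], [[0, 0, 0], [0, 0, 1], -1], [[0, 0, 0], [0, 0, 0], -1]])

```text
time: 23.95
position: [0.4964, 0.1448, 0.1455]
tool_rot: [1.345, 2.834, 0.007]
ft_force: [-1.1, 1.3, 9.8]
grip_width: 0.156
grip_force: 20.0
```

```bash
python3 st.py
```

```text
t 24.1 P [0.4964 0.1448 0.1455] tip z 0.04034500666180475 yaw 129.2186964118375 q7 0.21310675252871303
F tool [ 1.2861  0.43   -9.5704] M tool [-0.2623  0.2753 -0.0238] Fz 9.570280491498995
```

>>> drive_tool(motion=[[[0, 0, 0], [0, 0, 1], -1], [[0, 0, 0], [0, 0, 1], -1], [[0, 0, 0], [0, 0, 0], -1]])

```text
time: 24.52
position: [0.4965, 0.1449, 0.1456]
tool_rot: [1.394, 2.81, 0.008]
ft_force: [0.2, 2.5, 9.4]
grip_width: 0.163
grip_force: 20.0
```

```bash
python3 st.py
```

```text
t 24.675 P [0.4965 0.1449 0.1456] tip z 0.04037067414039887 yaw 127.21743161578352 q7 0.17939781496458687
F tool [ 1.4321  1.044  -9.558 ] M tool [-0.302   0.273  -0.0134] Fz 9.561980608275798
```

>>> drive_tool(motion=[[[0.03, 0.02, 0], [0, 0, 1], -1], [[0, 0, 0], [0, 0, 1], -1], [[0, 0, 0], [0, 0, 0], -1]])

```text
time: 25.1
position: [0.4965, 0.145, 0.1456]
tool_rot: [1.443, 2.785, 0.008]
ft_force: [-0.1, 0.1, 8.9]
grip_width: 0.161
grip_force: 20.0
```

```bash
python3 st.py
```

```text
t 25.25 P [0.4965 0.145  0.1456] tip z 0.04039068567951924 yaw 125.21142937291685 q7 0.14486877574517262
F tool [ 0.8579  0.4005 -9.6202] M tool [-0.2149  0.1856 -0.0535] Fz 9.620883660612726
```

>>> drive_tool(motion=[[[0, 0, 0], [0, 0, 1], -1], [[0, 0, 0], [0, 0, 0], -1]])

```text
time: 25.55
position: [0.4966, 0.145, 0.1456]
tool_rot: [1.468, 2.772, 0.008]
ft_force: [-0.0, 1.2, 9.7]
grip_width: 0.159
grip_force: 20.0
```

```bash
python3 st.py
```

```text
t 25.7 P [0.4966 0.145  0.1456] tip z 0.04039330877972043 yaw 124.21211188858136 q7 0.12803218656047166
F tool [ 0.7459  0.8361 -9.7765] M tool [-0.2468  0.1485 -0.0339] Fz 9.78041900035759
```

>>> drive_tool(motion=[[[0, 0, 0], [0, 0, 1], -1], [[0, 0, 0], [0, 0, 1], -1], [[0, 0, 0], [0, 0, 0], -1]])

```text
time: 26.12
position: [0.4966, 0.1451, 0.1456]
tool_rot: [1.516, 2.746, 0.008]
ft_force: [-0.4, 1.3, 9.3]
grip_width: 0.156
grip_force: 20.0
```

```bash
python3 st.py
```

```text
t 26.275 P [0.4966 0.1451 0.1456] tip z 0.040424877438909115 yaw 122.21605804473768 q7 0.09428129001758184
F tool [ 1.4306  1.0538 -9.9519] M tool [-0.2893  0.1506 -0.0352] Fz 9.956527247832057
```

>>> drive_tool(motion=[[[0, 0.02, 0], [0, 0, 1], -1], [[0, 0, 0], [0, 0, 1], -1], [[0, 0, 0], [0, 0, 0], -1]])

```text
time: 26.7
position: [0.4968, 0.1452, 0.1456]
tool_rot: [1.564, 2.72, 0.008]
ft_force: [-0.8, 1.0, 9.3]
grip_width: 0.159
grip_force: 20.0
```

```bash
python3 st.py
```

```text
t 26.85 P [0.4967 0.1452 0.1456] tip z 0.04040296728097832 yaw 120.21270835299605 q7 0.06021110515539592
F tool [ 0.6288  0.1316 -9.1237] M tool [-0.2658  0.1794  0.0008] Fz 9.12350511032223
```

>>> drive_tool(motion=[[[0, 0, 0], [0, 0, 1], -1], [[0, 0, 0], [0, 0, 1], -1], [[0, 0, 0], [0, 0, 0], -1]])

```text
time: 27.28
position: [0.4968, 0.1452, 0.1456]
tool_rot: [1.611, 2.692, 0.008]
ft_force: [-0.3, 1.0, 9.6]
grip_width: 0.156
grip_force: 20.0
```

```bash
python3 st.py
```

```text
t 27.425 P [0.4968 0.1452 0.1456] tip z 0.04042517010383338 yaw 118.21540206602853 q7 0.026451332699613393
F tool [ 1.0863  0.0012 -9.9093] M tool [-0.2684  0.1888 -0.0029] Fz 9.907856236374817
```

>>> drive_tool(motion=[[[0, 0, 0], [0, 0, 1], -1], [[0, 0, 0], [0, 0, 1], -1], [[0, 0, 0], [0, 0, 0], -1]])

```text
time: 27.85
position: [0.4969, 0.1453, 0.1457]
tool_rot: [1.658, 2.663, 0.009]
ft_force: [0.2, 1.0, 9.5]
grip_width: 0.161
grip_force: 20.0
```

```bash
python3 st.py
```

```text
t 28.0 P [0.4969 0.1452 0.1457] tip z 0.04046064589523056 yaw 116.21558018202913 q7 -0.007308657505800042
F tool [ 0.9777  0.8264 -9.6325] M tool [-0.3093  0.2129 -0.0402] Fz 9.637306171735702
```

>>> drive_tool(motion=[[[0, 0, 0], [0, 0, 1], -1], [[0, 0, 0], [0, 0, 1], -1], [[0, 0, 0], [0, 0, 0], -1]])

```text
time: 28.42
position: [0.4969, 0.1453, 0.1457]
tool_rot: [1.704, 2.634, 0.009]
ft_force: [0.4, 0.7, 8.7]
grip_width: 0.16
grip_force: 20.0
```

```bash
python3 st.py
```

```text
t 28.575 P [0.4969 0.1453 0.1457] tip z 0.04049644680356061 yaw 114.21579874897444 q7 -0.04107729271421648
F tool [ 1.2646  0.7504 -9.7465] M tool [-0.3531  0.2219 -0.0258] Fz 9.751064692291393
```

>>> drive_tool(motion=[[[0.02, 0.02, 0], [0, 0, 1], -1], [[0, 0, 0], [0, 0, 1], -1], [[0, 0, 0], [0, 0, 0], -1]])

```text
time: 29.0
position: [0.497, 0.1453, 0.1457]
tool_rot: [1.75, 2.604, 0.009]
ft_force: [0.8, 1.3, 9.7]
grip_width: 0.163
grip_force: 20.0
```

```bash
python3 st.py
```

```text
t 29.15 P [0.497  0.1454 0.1457] tip z 0.04048287365901053 yaw 112.20900675303841 q7 -0.0755408324833009
F tool [ 1.0962  0.8055 -9.1861] M tool [-0.2796  0.1323 -0.0513] Fz 9.19110000441893
```

>>> drive_tool(motion=[[[0, 0, 0], [0, 0, 1], -1], [[0, 0, 0], [0, 0, 1], -1], [[0, 0, 0], [0, 0, 0], -1]])

```text
time: 29.58
position: [0.4971, 0.1454, 0.1457]
tool_rot: [1.795, 2.573, 0.009]
ft_force: [0.4, 1.6, 10.0]
grip_width: 0.16
grip_force: 20.0
```

```bash
python3 st.py
```

```text
t 29.725 P [0.4971 0.1454 0.1457] tip z 0.04047416788212886 yaw 110.21174426712545 q7 -0.1093203922509934
F tool [ 0.852   0.8489 -9.6114] M tool [-0.3025  0.1611 -0.002 ] Fz 9.617169528723458
```

>>> drive_tool(motion=[[[0, 0, 0], [0, 0, 1], -1], [[0, 0, 0], [0, 0, 1], -1], [[0, 0, 0], [0, 0, 0], -1]])

```text
time: 30.15
position: [0.4971, 0.1454, 0.1457]
tool_rot: [1.839, 2.541, 0.009]
ft_force: [0.2, 0.8, 9.2]
grip_width: 0.157
grip_force: 20.0
```

```bash
python3 st.py
```

```text
t 30.3 P [0.4971 0.1453 0.1457] tip z 0.04048427268817019 yaw 108.21454130887669 q7 -0.14307929647476386
F tool [ 0.287   0.7332 -9.5424] M tool [-0.3112  0.1243 -0.0735] Fz 9.547607787750692
```

>>> drive_tool(motion=[[[0, 0, 0], [0, 0, 0.7], -1], [[0, 0, 0], [0, 0, 0], -1]])

```text
time: 30.6
position: [0.4972, 0.1454, 0.1457]
tool_rot: [1.855, 2.53, 0.01]
ft_force: [0.6, 1.3, 9.3]
grip_width: 0.163
grip_force: 20.0
```

```bash
python3 st.py
```

```text
t 30.75 P [0.4972 0.1453 0.1457] tip z 0.040504189003716176 yaw 107.515928047024 q7 -0.15490731369615843
F tool [ 0.7364  0.827  -9.3183] M tool [-0.3587  0.138  -0.0587] Fz 9.324344304884391
```

>>> drive_tool(motion=[[[0, 0, 0], [0, 0, 1], -1], [[0, 0, 0], [0, 0, 0], -1]])

```text
time: 31.05
position: [0.4972, 0.1454, 0.1457]
tool_rot: [1.877, 2.514, 0.01]
ft_force: [1.5, 1.0, 9.3]
grip_width: 0.157
grip_force: 20.0
```

```bash
sed -i 's/range(4)/range(8)/' st.py; python3 st.py
```

```text
t 31.4 P [0.4973 0.1453 0.1457] tip z 0.0405115562016735 yaw 106.52073246279214 q7 -0.1717876231594081
F tool [ 0.9333  1.4295 -8.9019] M tool [-0.4225  0.1269 -0.0801] Fz 8.913006148704643
```

>>> drive_tool(motion=[[[0, 0, 0], [0, 0, 1], -1], [[0, 0, 0], [0, 0, 0], -1]])

```text
time: 31.7
position: [0.4974, 0.1454, 0.1457]
tool_rot: [1.898, 2.497, 0.01]
ft_force: [1.5, 0.1, 8.7]
grip_width: 0.156
grip_force: 20.0
```

```bash
python3 st.py
```

```text
t 32.05 P [0.4974 0.1454 0.1457] tip z 0.040526353972661036 yaw 105.52224883352513 q7 -0.18868236294820628
F tool [ 0.2922  1.5615 -8.7272] M tool [-0.4897  0.137  -0.0967] Fz 8.739688206525873
```

>>> drive_tool(motion=[[[0, 0, 0], [0, 0, 1.5], -1], [[0, 0, 0], [0, 0, 0], -1]])

```text
time: 32.35
position: [0.4974, 0.1454, 0.1457]
tool_rot: [1.931, 2.472, 0.011]
ft_force: [2.5, 1.4, 9.2]
grip_width: 0.161
grip_force: 20.0
```

```bash
python3 st.py
```

```text
t 32.7 P [0.4974 0.1454 0.1457] tip z 0.0405363856363959 yaw 104.03657109800285 q7 -0.21391832964567575
F tool [ 0.4496  2.1383 -8.2896] M tool [-0.549   0.1375 -0.1494] Fz 8.307407797730523
```

>>> drive_tool(motion=[[[0, 0.03, 0.06], [0, 0, 0], -1], [[0, 0, 0], [0, 0, 0], -1]])

```text
time: 33.0
position: [0.4976, 0.1454, 0.1455]
tool_rot: [1.931, 2.472, 0.01]
ft_force: [-0.5, 0.6, 12.2]
grip_width: 0.152
grip_force: 20.0
```

```bash
python3 st.py
```

```text
t 33.35 P [0.4976 0.1455 0.1455] tip z 0.04033005393777701 yaw 104.02936219604014 q7 -0.21473830856387863
F tool [  0.4333   0.1379 -11.968 ] M tool [-0.1021  0.0963 -0.1171] Fz 11.968800053044305
```

The torque came up to about 0.15 N m and held when I pressed a little more, so this is the stop. Now I ease off straight up.

>>> drive_tool(motion=[[[0, 0, -0.06], [0, 0, 0], -1], [[0, 0, -0.08], [0, 0, 0], -1], [[0, 0, -0.08], [0, 0, 0], -1], [[0, 0, -0.08], [0, 0, 0], -1], [[0, 0, -0.08], [0, 0, 0], -1], [[0, 0, -0.08], [0, 0, 0], -1], [[0, 0, -0.08], [0, 0, 0], -1], [[0, 0, 0], [0, 0, 0], -1]])

```text
time: 34.4
position: [0.4973, 0.1452, 0.1495]
tool_rot: [1.932, 2.473, 0.01]
ft_force: [4.5, 2.5, 2.4]
grip_width: 0.156
grip_force: 20.0
```

```bash
python3 st.py
```

```text
t 34.75 P [0.4973 0.1452 0.1495] tip z 0.04431158806228257 yaw 104.01044377073782 q7 -0.21025399606752557
F tool [ 1.3048  6.304  -2.5425] M tool [-1.667   0.2815 -0.139 ] Fz 2.5901669107981897
```

>>> drive_tool(motion=[[[0, 0.05, 0], [0, 0, -1], -1], [[0, 0.05, 0], [0, 0, -1], -1], [[0, 0, -0.05], [0, 0, 0], -1], [[0, 0, -0.05], [0, 0, 0], -1], [[0, 0, 0], [0, 0, 0], -1]])

```text
time: 35.42
position: [0.4973, 0.1452, 0.1498]
tool_rot: [1.889, 2.507, 0.007]
ft_force: [5.8, 3.4, 0.3]
grip_width: 0.161
grip_force: 20.0
```

```bash
python3 st.py
```

```text
t 35.775 P [0.4973 0.1452 0.1498] tip z 0.044621105808816716 yaw 106.01264128121478 q7 -0.1763405404904038
F tool [ 1.3079  6.7925 -0.6524] M tool [-1.89    0.3524 -0.0867] Fz 0.6874697246403821
```

>>> drive_tool(motion=[[[0, 0.1, 0], [0, 0, 0], -1], [[0, 0.1, 0], [0, 0, 0], -1], [[0, 0, 0], [0, 0, 0], -1]])

```text
time: 36.2
position: [0.4979, 0.1454, 0.1497]
tool_rot: [1.89, 2.509, 0.002]
ft_force: [2.5, 3.0, 4.7]
grip_width: 0.16
grip_force: 20.0
```

```bash
python3 st.py; python3 -c "
from h import *
im=ctrl.get_image('scene')[:,:,::-1]
cv2.imwrite('pics/c5.png',cv2.resize(im[180:245,195:285],None,fx=8,fy=8,interpolation=cv2.INTER_CUBIC))"
```

```text
t 36.55 P [0.4979 0.1453 0.1497] tip z 0.04447313872158916 yaw 105.99621151584951 q7 -0.1785683220346612
F tool [ 2.3728  2.5243 -4.3205] M tool [-0.8191  0.5678 -0.0452] Fz 4.32448438728289
```

View pics/c5.png

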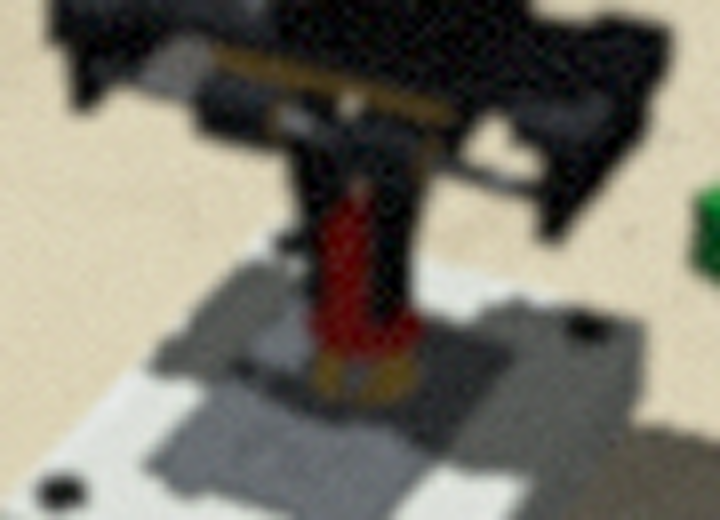

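The crop shows the key seated in the turned slot, with the flange at (365,335) and the stud at (368,380). The side load is falling, so I keep easing off.

>>> drive_tool(motion=[[[0, 0.08, 0], [0, 0, 0], -1], [[0, 0, -0.06], [0, 0, 0], -1], [[0, 0, -0.06], [0, 0, 0], -1], [[0, 0, 0], [0, 0, 0], -1]])

```text
time: 37.15
position: [0.4983, 0.1449, 0.1501]
tool_rot: [1.891, 2.509, -0.0]
ft_force: [2.4, 2.9, -1.5]
grip_width: 0.157
grip_force: 20.0
```

```bash
python3 st.py
```

```text
Traceback (most recent call last):
  File "st.py", line 4, in <module>
    s=ctrl.get_state(); F.append(s['ft_force']);M.append(s['torque']);P.append(s['position']); ctrl.get_image('scene')
                                                                                               ~~~~~~~~~~~~~~^^^^^^^^^
ValueError: 200 camera calls are used up
```

No camera calls are left. The contact force reached zero at a tip height of 44.9 mm, about 3.5 mm of plunger travel. That means the stud is in the catch, since an unlocked stud would have rested at 42.5 mm. I'll lift out.

>>> drive_tool(motion=[[[0, 0.03, -0.1], [0, 0, 0], -1], [[0, 0, -0.2], [0, 0, 0], -1], [[0, 0, -0.3], [0, 0, 0], -1], [[0, 0, -0.4], [0, 0, 0], -1], [[0, 0, -1], [0, 0, 0], -1], [[0, 0, -1.5], [0, 0, 0], -1], [[0, 0, -2], [0, 0, 0], -1], [[0, 0, -1.2], [0, 0, 0], -1], [[0, 0, 0], [0, 0, 0], -1]])

```text
time: 38.38
position: [0.4998, 0.1456, 0.2193]
tool_rot: [1.889, 2.506, 0.005]
ft_force: [-0.9, 0.9, -1.3]
grip_width: 0.161
grip_force: 20.0
```

```bash
python3 -c "
from h import *
go(.4973,-.1938,.2107,159.63)
s=ctrl.get_state();T=R.from_rotvec(s['tool_rot']);print(T.inv().apply(s['ft_force']),T.inv().apply(s['torque']))"
```

```text
t 38.38 pos [0.4998 0.1456 0.2193] yaw 105.98120643388401 q7 -0.13034338721684124 F [-0.9418  0.9427 -1.3083] M [-0.045  -0.1046 -0.0412] grip 0.16135925203420573 19.99659260010958
shift first [-32.5593  -9.5878   0.8367] turn [  0.2102   0.1467 -53.6486] shift if after turn [-11.5802 -31.9045   0.8579]
[ 1.1664 -0.6514  1.3049] [-0.0882 -0.0723  0.041 ]
```

>>> drive_tool(motion=[[[-4.07, -1.2, 0], [0.2, 0.15, 0], -1], [[-4.07, -1.2, 0], [0, 0, 0], -1], [[-4.07, -1.2, 0], [0, 0, 0], -1], [[-4.07, -1.2, 0], [0, 0, 0], -1], [[-4.07, -1.2, 0], [0, 0, 0], -1], [[-4.07, -1.2, 0], [0, 0, 0], -1], [[-4.07, -1.2, 0], [0, 0, 0], -1], [[-4.07, -1.2, 0], [0, 0, 0], -1], [[0, 0, 0], [0, 0, -9], -1], [[0, 0, 0], [0, 0, -9], -1], [[0, 0, 0], [0, 0, -9], -1], [[0, 0, 0], [0, 0, -9], -1]])

```text
time: 39.88
position: [0.496, -0.1939, 0.2164]
tool_rot: [-1.014, -2.969, -0.002]
ft_force: [-0.2, -0.2, -1.3]
grip_width: 0.162
grip_force: 20.0
```

>>> drive_tool(motion=[[[0, 0, 0], [0, 0, -9], -1], [[0, 0, 0], [0, 0, -8.6], -1], [[0, 0, 0], [0, 0, 0], -1], [[0, 0, 0], [0, 0, 0], -1]])

```text
time: 40.38
position: [0.4963, -0.194, 0.2169]
tool_rot: [-0.56, -3.088, -0.003]
ft_force: [1.2, 0.1, -1.0]
grip_width: 0.162
grip_force: 20.0
```

```bash
python3 -c "
from h import *
go(.4973,-.1938,.155,159.63)"
```

```text
t 40.38 pos [ 0.4963 -0.194   0.2169] yaw 159.443991544792 q7 1.4780437244414408 F [ 1.1742  0.146  -0.9731] M [ 0.0263 -0.1617  0.0013] grip 0.1618150578443452 19.99670657729439
shift first [-0.1116  0.048   6.1898] turn [ 0.0631 -0.2137 -0.1861] shift if after turn [-0.0886  0.0545  6.1901]
```

>>> drive_tool(motion=[[[-0.1, 0.05, 1.5], [0.06, -0.2, -0.2], -1], [[0, 0, 2], [0, 0, 0], -1], [[0, 0, 2], [0, 0, 0], -1], [[0, 0, 1.5], [0, 0, 0], -1], [[0, 0, 0.4], [0, 0, 0], -1], [[0, 0, 0], [0, 0, 0], -1], [[0, 0, 0], [0, 0, 0], -1]])

```text
time: 41.25
position: [0.4982, -0.1941, 0.1441]
tool_rot: [0.551, 3.091, -0.001]
ft_force: [0.6, 0.4, -0.2]
grip_width: 0.161
grip_force: 20.0
```

```bash
python3 -c "
from h import *
go(.4973,-.1938,.1302,159.63)"
```

```text
t 41.25 pos [ 0.4982 -0.1941  0.1441] yaw 159.78408639938928 q7 1.4470555333128583 F [ 0.5661  0.3984 -0.1654] M [ 0.0824 -0.1013 -0.0314] grip 0.16081134635955996 19.996636729520105
shift first [ 0.0942 -0.0068  1.3866] turn [-0.007   0.1168  0.1541] shift if after turn [ 0.0914 -0.0072  1.3868]
```

>>> drive_tool(motion=[[[0.08, 0, 0.4], [0, 0, 0], -1], [[0, 0, 0.4], [0, 0, 0], -1], [[0, 0, 0.3], [0, 0, 0], -1], [[0, 0, 0.3], [0, 0, 0], -1], [[0, 0, 0], [0, 0, 0], -1]])

```text
time: 41.88
position: [0.4967, -0.1936, 0.129]
tool_rot: [0.551, 3.093, 0.0]
ft_force: [-0.7, -0.7, -1.0]
grip_width: 0.157
grip_force: 20.0
```

```bash
python3 -c "
from h import *
go(.4973,-.1938,.1152,159.63)"
```

```text
t 41.88 pos [ 0.4967 -0.1936  0.129 ] yaw 159.788787263901 q7 1.439650427522034 F [-0.684  -0.6634 -0.9847] M [ 0.1162 -0.1427 -0.0248] grip 0.15684039579555675 19.996622172948264
shift first [-0.0622 -0.0025  1.3823] turn [0.0037 0.0026 0.1588] shift if after turn [-0.0623 -0.0022  1.3823]
```

>>> drive_tool(motion=[[[-0.05, 0, 0.3], [0, 0, 0], -1], [[0, 0, 0.3], [0, 0, 0], -1], [[0, 0, 0.3], [0, 0, 0], -1], [[0, 0, 0.2], [0, 0, 0], -1], [[0, 0, 0.1], [0, 0, 0], -1], [[0, 0, 0], [0, 0, 0], -1]])

```text
time: 42.62
position: [0.4973, -0.1938, 0.1173]
tool_rot: [0.551, 3.092, -0.0]
ft_force: [0.1, -0.9, -1.0]
grip_width: 0.161
grip_force: 20.0
```

```bash
python3 -c "
from h import *
go(.4973,-.1938,.1152,159.63)"
```

```text
t 42.62 pos [ 0.4973 -0.1938  0.1173] yaw 159.78539352507644 q7 1.432245100775553 F [ 0.0736 -0.9059 -1.0093] M [ 0.045  -0.1786  0.0011] grip 0.16088586131199648 19.9965925280776
shift first [ 0.0024 -0.0002  0.2078] turn [-0.001   0.0262  0.1554] shift if after turn [ 0.0023 -0.0002  0.2078]
```

>>> drive_tool(motion=[[[0, 0, 0.1], [0, 0, 0], -1], [[0, 0, 0.1], [0, 0, 0], -1], [[0, 0, 0.05], [0, 0, 0], -1], [[0, 0, 0], [0, 0, 0], -1], [[0, 0, 0], [0, 0, 0], -1]])

```text
time: 43.25
position: [0.4974, -0.1938, 0.1152]
tool_rot: [0.551, 3.092, -0.001]
ft_force: [-2.3, 1.1, 3.9]
grip_width: 0.158
grip_force: 20.0
```

```bash
python3 -c "
from h import *
go(.4973,-.1938,.1152,159.63)"
```

```text
t 43.25 pos [ 0.4974 -0.1938  0.1152] yaw 159.78763359271957 q7 1.4307642580368254 F [-2.3195  1.1471  3.9134] M [0.2679 0.2985 0.0048] grip 0.15761693925123474 20.002707902749535
shift first [ 0.0106 -0.0001 -0.0001] turn [-0.0116  0.0385  0.1576] shift if after turn [ 0.0106 -0.0001 -0.0001]
```

The flange is bearing at the original grasp height, so the key is seated. I'll release gently and lift.

>>> drive_tool(motion=[[[0, 0, 0], [0, 0, 0], -1], [[0, 0, 0], [0, 0, 0], -1], [[0, 0, 0], [0, 0, 0], -0.55], [[0, 0, 0], [0, 0, 0], -0.3], [[0, 0, 0], [0, 0, 0], 0], [[0, 0, 0], [0, 0, 0], 0.3], [[0, 0, 0], [0, 0, 0], 0.5], [[0, 0, 0], [0, 0, 0], 0.5]], force=4)

```text
time: 44.25
position: [0.4974, -0.1938, 0.1148]
tool_rot: [0.551, 3.092, -0.0]
ft_force: [0.0, -0.4, 0.4]
grip_width: 0.699
grip_force: 0.0
```

>>> drive_tool(motion=[[[0, 0, -0.5], [0, 0, 0], 0.5], [[0, 0, -1], [0, 0, 0], 0.5], [[0, 0, -2], [0, 0, 0], 0.5], [[0, 0, -3], [0, 0, 0], 0.5], [[0, 0, -3], [0, 0, 0], 0.5], [[0, 0, -3], [0, 0, 0], 0.5], [[0, 0, 0], [0, 0, 0], 0.5], [[0, 0, 0], [0, 0, 0], 0.5]])

```text
time: 45.25
position: [0.4969, -0.1937, 0.2396]
tool_rot: [0.551, 3.093, -0.0]
ft_force: [-0.2, -0.6, -0.5]
grip_width: 0.748
grip_force: 0.0
```

```bash
python3 -c "
from h import *
go(.4973,-.1938,.1152,159.63)"
```

```text
t 45.25 pos [ 0.4969 -0.1937  0.2396] yaw 159.78815129791204 q7 1.489971989481625 F [-0.1915 -0.6373 -0.4759] M [ 0.1329 -0.1047 -0.0093] grip 0.7477741658241582 0.0
shift first [-0.0346  0.005  12.4376] turn [-0.0128  0.0087  0.1582] shift if after turn [-0.0365  0.0023 12.4376]
```

```bash
python3 -c "
from bench import ctrl
print(ctrl.close_job())"
```

```text
the job is handed in; nothing more can be done
None
```

I turned the stud to its stop, eased it off into its catch, put the key back fully down in its stand, and handed the job in. I had used all 200 camera calls by then, so I judged both the catch and the key's seating by contact force and height rather than by picture. The stop was met at about 0.15 N m.

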